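# Put the mixed machine spares back in their kit blocks

### The arm

A 7-joint arm with a two-finger parallel gripper is mounted at the origin on a cart in front of the work surface, level with it; the furniture and walls round the work are solid. World frame = base frame: x ahead of the robot, y to its left, z up, the work surface at z = 0. Lengths are in m, angles in rad, forces in N, time in s.
With the tool pointing down it reaches from about 0.4 to 0.85 m from the base axis. Payload 4.5 kg.
Tool frame: the origin (TCP) lies midway between the tips of the shut fingers; the grasp point (between the pads) lies 19 mm behind it; x points along the fingers, y is the direction in which the jaws open and shut, and the axes are right-handed (so a half turn about x gives the same grasp; the last joint's range is limited). The gripper opens to 88 mm and grips with 3 to 60 N. Pads are 18 mm wide; open, the fingers measure 123 mm over their backs; the gripper's body (75 mm by 187 mm) begins 45 mm behind the grasp point.
Start: joints at [-1.166, 0.689, -0.195, 1.565, 0.157, 0.902, -0.215], TCP at [0.226, 0.583, 0.239] pointing down, gripper open.
Joint ranges: [-3.01, 3.01], [-0.46, 2.08], [-1.47, 1.51], [0.13, 2.56], [-1, 4.14], [0.04, 2.09], [-2.66, 2.66]. Speed limits (rad/s): [2.57, 2.57, 3.14, 3.14, 3.14, 3.14, 3.14].

### API

Orientations are given as a unit quaternion [x, y, z, w].
In Python, from plant import r gives the robot as it stands.
- The arm moves only by the tool arm_command, never from a script. Its argument "plan" is a list of rows, each a list of 5 numbers: the finger opening in m, from 0 to 0.0881, then the shift along the tool's x, y, z in m, then the turn about the tool's x in rad. In form: [[grip, dx, dy, dz, roll], ...]. A call has 1 to 12 rows; each row shifts and turns the commanded pose from where the row before left it, along the tool's axes as they then stand; what a row does not reach is not made up. A row lasts 1/8 s, in which the tool goes at most 62.5 mm and 10.7 degrees, less where a joint would pass 70% of its speed; a pose out of reach is approached as far as the arm can. A call is refused whole if a number of a shift passes 0.0625 or a number of a turn 0.188, either way. A call with a gripper value outside its range is refused whole. The fingers move at their own pace and stop on an object; "force" is the grip in N (left out, the last holds). Time passes only in rows, so rows that do not move let the fingers close. It gives the time, the measured TCP pose, the force and the opening at its end, in the units of the state.
- r.get_state(): the state, without advancing time (a new reading comes with each control period).
- r.snapshot(name): name is "side" or "top" or "wrist"; returns (picture, depth): 480x640x3 uint8, red, green, blue; 480x640 float32, m along the optical axis (not along the pixel's ray), 0 where there is no reading.
- r.calibration(name): a dict with "fx", "fy", "cx", "cy" (pixels), "eye" and "orientation" of the camera in the world; the wrist camera has in their place "mount" (4x4, takes a point from camera to tool coordinates, whose origin is the TCP and whose axes are the tool frame's). Camera axes: x right, y down, z forward; pixel columns grow to the right and rows downward; lengths in m; the calibration is good to about 2 mm. A picture is of the moment at which its call begins: read the wrist's pose just before it. calibration takes no time and is no camera call.
- r.finish_job(): hands the job in, once; it reports no verdict.
The state is a dict: "clock": time; "q": joint angles; "qd": joint speeds; "joint_torque": joint torques, N m; "tool_pos": TCP position; "eef_rot": TCP orientation; "contact_force": force on the tool from outside, world axes, zero at the start; "moment": the same for the moment, N m; "opening": opening from 0.0 (shut) to 1.0 (fully open).
Only numpy, scipy, OpenCV 4.12 (cv2) and the standard library are available. Lean on these libraries where they do the work, as an engineer would, in place of code of your own. Each camera call takes 0.05 s, during which the arm holds its last target.

### The job

The spares for the cone packing machine are lying about mixed up: put the two white spacer posts, the two steel shaft collars and the star knob back in the three grey kit blocks, each in an empty pocket of the block whose fixed sample part is of the same kind, one part to a pocket. Every part must sit squarely with its underside on the pocket floor, the same way up as it is now, so that all pockets are full at the end.

Things in the scene. Friction and masses are not known exactly. Their poses are not given: they have to be found in the camera images.
- post_a_center (a point): a loose white nylon spacer post, a plain round pillar 17 mm in diameter and 60 mm tall with a threaded hole in its top end, standing on end on the table (30 g; the two posts are alike and interchangeable). The point is its centre, 30 mm above its underside; z along its axis, up
- post_b_center (a point): a loose white nylon spacer post, a plain round pillar 17 mm in diameter and 60 mm tall with a threaded hole in its top end, standing on end on the table (30 g; the two posts are alike and interchangeable). The point is its centre, 30 mm above its underside; z along its axis, up
- collar_a_center (a point): a loose bright steel shaft collar, a thick ring 28 mm in outside diameter and 12 mm tall with straight sides, lying flat on the table; its small clamp screw stands out 2 mm at one side (45 g; the two collars are alike and interchangeable). The point is its centre, 6 mm above its underside; z along the ring's axis, up
- collar_b_center (a point): a loose bright steel shaft collar, a thick ring 28 mm in outside diameter and 12 mm tall with straight sides, lying flat on the table; its small clamp screw stands out 2 mm at one side (45 g; the two collars are alike and interchangeable). The point is its centre, 6 mm above its underside; z along the ring's axis, up
- knob_center (a point): the loose black star knob standing on its lobed grip with its threaded stud up: the grip is 36 x 40 mm across the lobes and 15 mm tall, above it a hub 20 mm in diameter to 21 mm, then a stud 6 mm in diameter to 46 mm (35 g). The point is the centre of the whole, 23 mm above its underside; z along the stud, up
- post_block: a flat grey kit block fixed to the table, 47 x 139 x 24 mm (x, y, z), with a row of 3 round pockets 33 mm in diameter and 18 mm deep (pocket floors 6 mm above the underside). Origin: centre of its underside; y runs along the row, z up. Pocket centres lie at x = 0 and y = +46, 0 and -46 mm. A sample spacer post, fixed for good, sits in the pocket at y = +46 mm; the other two are empty and take the loose posts
- collar_block: a flat grey kit block fixed to the table, 59 x 163 x 11 mm (x, y, z), with a row of 3 round pockets 45 mm in diameter and 5 mm deep (pocket floors 6 mm above the underside). Origin: centre of its underside; y runs along the row, z up. Pocket centres lie at x = 0 and y = +52, 0 and -52 mm. A sample shaft collar, fixed for good, sits in the middle pocket; the two outer ones are empty and take the loose collars
- knob_block: a flat grey kit block fixed to the table, 70 x 133 x 12 mm (x, y, z), with a row of 2 round pockets 56 mm in diameter and 6 mm deep (pocket floors 6 mm above the underside). Origin: centre of its underside; y runs along the row, z up. Pocket centres lie at x = 0 and y = +31.5 and -31.5 mm. A sample star knob (stud up), fixed for good, sits in the pocket at y = +31.5 mm; the other is empty and takes the loose knob
Mind the look-alikes: they are no part of the job. There is more than one size of the part that bears knob_center; the job needs the middle-sized.

How it is judged:
At the end, for the whole second after the job is handed in: All five parts sit in the empty pockets of their own kind's block, one to a pocket: centre within 10 mm (posts and collars) or 11 mm (knob) of the pocket's centre along each block axis, underside within 3 mm of the pocket floor, within 0.15 rad of vertical, at rest ((((x of post_a_center in the frame of post_block between -0.01 and 0.01 m and y of post_a_center in the frame of post_block between -0.01 and 0.01 m and z of post_a_center in the frame of post_block between 0.033 and 0.039 m and angle between post_a_center's own z axis and vertical below 0.15 rad) and (x of post_b_center in the frame of post_block between -0.01 and 0.01 m and y of post_b_center in the frame of post_block between -0.056 and -0.036 m and z of post_b_center in the frame of post_block between 0.033 and 0.039 m and angle between post_b_center's own z axis and vertical below 0.15 rad)) or ((x of post_a_center in the frame of post_block between -0.01 and 0.01 m and y of post_a_center in the frame of post_block between -0.056 and -0.036 m and z of post_a_center in the frame of post_block between 0.033 and 0.039 m and angle between post_a_center's own z axis and vertical below 0.15 rad) and (x of post_b_center in the frame of post_block between -0.01 and 0.01 m and y of post_b_center in the frame of post_block between -0.01 and 0.01 m and z of post_b_center in the frame of post_block between 0.033 and 0.039 m and angle between post_b_center's own z axis and vertical below 0.15 rad))) and (((x of collar_a_center in the frame of collar_block between -0.01 and 0.01 m and y of collar_a_center in the frame of collar_block between 0.042 and 0.062 m and z of collar_a_center in the frame of collar_block between 0.009 and 0.015 m and angle between collar_a_center's own z axis and vertical below 0.15 rad) and (x of collar_b_center in the frame of collar_block between -0.01 and 0.01 m and y of collar_b_center in the frame of collar_block between -0.062 and -0.042 m and z of collar_b_center in the frame of collar_block between 0.009 and 0.015 m and angle between collar_b_center's own z axis and vertical below 0.15 rad)) or ((x of collar_a_center in the frame of collar_block between -0.01 and 0.01 m and y of collar_a_center in the frame of collar_block between -0.062 and -0.042 m and z of collar_a_center in the frame of collar_block between 0.009 and 0.015 m and angle between collar_a_center's own z axis and vertical below 0.15 rad) and (x of collar_b_center in the frame of collar_block between -0.01 and 0.01 m and y of collar_b_center in the frame of collar_block between 0.042 and 0.062 m and z of collar_b_center in the frame of collar_block between 0.009 and 0.015 m and angle between collar_b_center's own z axis and vertical below 0.15 rad))) and x of knob_center in the frame of knob_block between -0.011 and 0.011 m and y of knob_center in the frame of knob_block between -0.0425 and -0.0205 m and z of knob_center in the frame of knob_block between 0.026 and 0.032 m and angle between knob_center's own z axis and vertical below 0.15 rad and linear speed of each of post_a, post_b, collar_a, collar_b, knob below 0.02 m/s); the robot touches nothing.
It also fails if it takes over 112 s, if anything falls off the work surface, if the arm or the gripper's body presses on something with over 40 N, if the wrist force passes 120 N, or if a joint passes its speed limit or range.

## Working session

There is one attempt and no reset: what is moved stays moved. The work goes in short steps, Python scripts to look and compute and a tool call to move; the robot and the scene stay as the last step left them, time stands still between calls to the robot, and variables do not carry over. Pictures are saved under pics/ and viewed, and the job is handed in when it is done.

Besides the shell and the picture viewer there is one more tool, called after "Call:" by a JSON object that holds its "api" and its "payload". arm_command: Moves the arm, as the interface text tells. Its arguments: {"type":"object","properties":{"plan":{"type":"array","items":{"type":"array","items":{"type":"number"}}},"force":{"type":"number"}},"required":["plan"]}

```bash
ls; mkdir -p pics; python3 - <<'E'
from plant import r
import cv2,numpy as np
s=r.get_state();print(s)
for n in("top","side","wrist"):
    p,d=r.snapshot(n);cv2.imwrite(f"pics/{n}0.png",p[:,:,::-1]);np.save(f"pics/{n}0.npy",d)
    print(n,r.calibration(n))
E
```

```text
pics
{'clock': 0.0, 'q': array([-1.16618699,  0.68997185, -0.19446961,  1.56635202,  0.15730813,
        0.90249386, -0.21511172]), 'qd': array([ 0.00124095,  0.00193747,  0.00017985, -0.00046036, -0.00030684,
       -0.00172291, -0.00035551]), 'joint_torque': array([-5.56116356e-04, -5.27561259e+01, -1.26714773e+00, -1.53432763e+01,
       -5.26242913e-02,  6.38702943e-03,  1.63348013e-04]), 'tool_pos': array([0.22632229, 0.58190182, 0.23791435]), 'eef_rot': array([ 0.12968936,  0.69505133, -0.13098182,  0.69493028]), 'contact_force': array([ 0.03854436,  1.1238388 , -0.7474924 ]), 'moment': array([0.05603936, 0.01021854, 0.03152961]), 'opening': 1.0042644716342262}
top {'fx': 573.5611883484564, 'fy': 573.5611883484564, 'cx': 323.76583838507463, 'cy': 231.60172725014695, 'eye': array([0.38498732, 0.12878006, 1.36661007]), 'orientation': array([ 0.71049953, -0.70273694,  0.03148731, -0.01896727])}
side {'fx': 466.4767964873459, 'fy': 466.4767964873459, 'cx': 319.88259367029826, 'cy': 243.26412572262876, 'eye': array([0.27387564, 0.78407224, 0.59960053]), 'orientation': array([-0.13666973,  0.88891304, -0.43044078,  0.0766533 ])}
wrist {'fx': 397.97295506892345, 'fy': 397.97295506892345, 'cx': 325.01469061882057, 'cy': 243.33451319635455, 'mount': array([[-6.35081998e-04, -3.02248601e-01,  9.53228923e-01,
        -1.47397136e-01],
       [ 9.99999717e-01,  1.92427493e-04,  7.27257370e-04,
         8.32476342e-04],
       [-4.03239974e-04,  9.53229115e-01,  3.02248393e-01,
        -7.89051649e-02],
       [ 0.00000000e+00,  0.00000000e+00,  0.00000000e+00,
         1.00000000e+00]])}
```

View pics/top0.png

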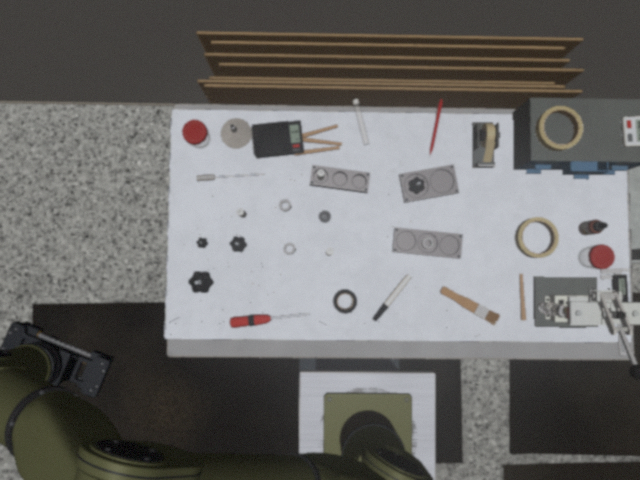

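View pics/side0.png

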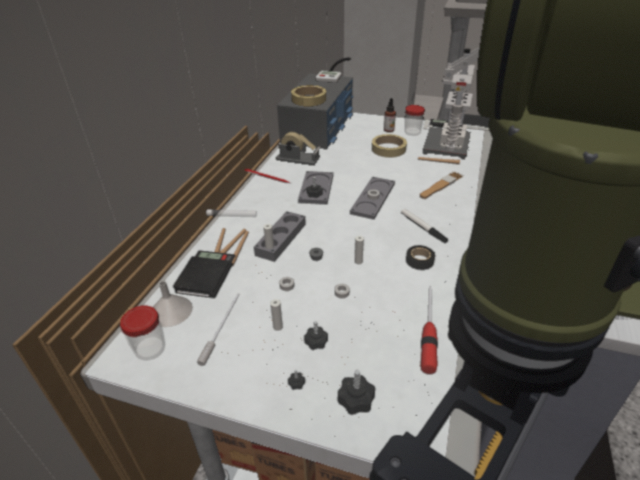

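View pics/wrist0.png

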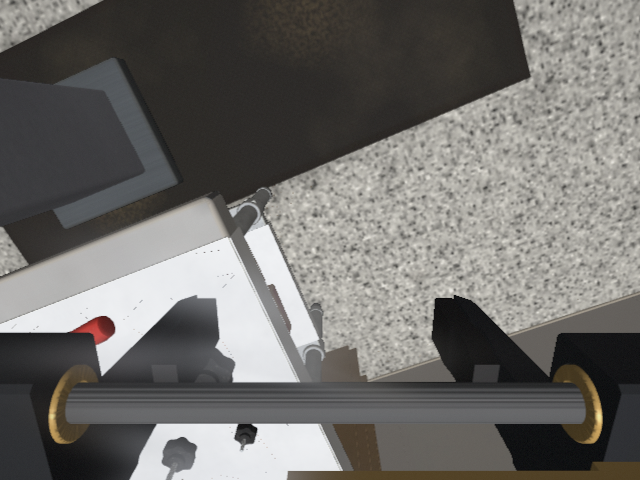

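The top view shows the blocks at about (340,179), (429,183) and (427,242), loose posts near (242,213) and (329,252), bright rings at (285,205) and (289,248), and a dark ring look-alike at (324,216). The three knobs are at (202,242), (238,243) and (201,281). I'll zoom in next.

```bash
python3 - <<'E'
import cv2
p=cv2.imread("pics/top0.png")
cv2.imwrite("pics/t_l.png",cv2.resize(p[155:300,180:350],None,fx=4.5,fy=4,interpolation=cv2.INTER_CUBIC))
cv2.imwrite("pics/t_r.png",cv2.resize(p[155:270,300:475],None,fx=4.5,fy=4.5,interpolation=cv2.INTER_CUBIC))
p=cv2.imread("pics/side0.png")
cv2.imwrite("pics/s_l.png",cv2.resize(p[160:420,220:440],None,fx=3,fy=2.3,interpolation=cv2.INTER_CUBIC))
E
```

```text
(no output)
```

View pics/t_l.png

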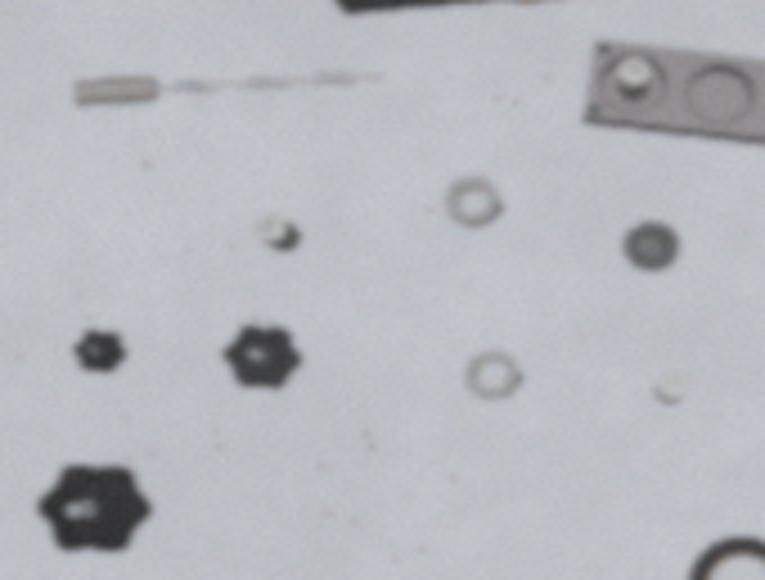

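View pics/t_r.png

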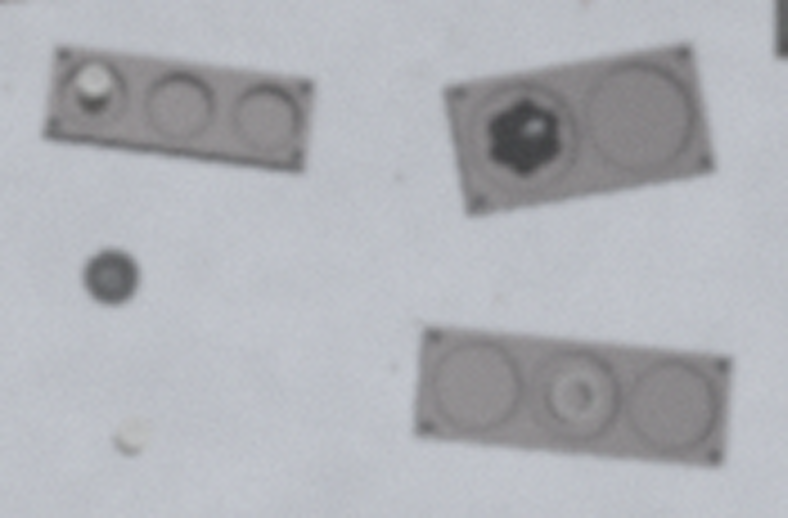

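View pics/s_l.png

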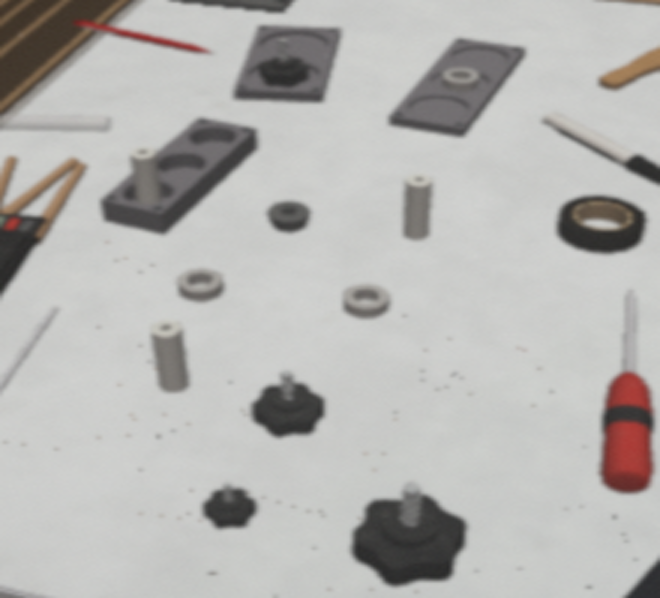

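```bash
cat > h.py <<'E'
import numpy as np,cv2
from plant import r
from scipy.spatial.transform import Rotation as R
def ray(name,u,v,s=None):
    c=r.calibration(name)
    d=np.stack([(np.asarray(u,float)-c['cx'])/c['fx'],(np.asarray(v,float)-c['cy'])/c['fy'],np.ones_like(np.asarray(u,float))],-1)
    if name=='wrist':
        T=np.eye(4);T[:3,:3]=R.from_quat(s['eef_rot']).as_matrix();T[:3,3]=s['tool_pos'];T=T@c['mount']
        return T[:3,3],d@T[:3,:3].T
    return c['eye'],d@R.from_quat(c['orientation']).as_matrix().T
def plane(name,u,v,z,s=None):
    e,d=ray(name,u,v,s); return e+d*((z-e[2])/d[...,2])[...,None]
def cloud(name,dep,s=None):
    v,u=np.mgrid[:480,:640]; e,d=ray(name,u,v,s); return e+d*dep[...,None]
E
python3 - <<'E'
from h import *
p=cv2.imread("pics/top0.png");d=np.load("pics/top0.npy")
P=cloud('top',d)
print("table z",np.median(P[220:235,355:380,2]))
hsv=cv2.cvtColor(p,cv2.COLOR_BGR2HSV)
def rep(lbl,m,z,off=0):
    n,L,st,ce=cv2.connectedComponentsWithStats(m.astype(np.uint8))
    for i in range(1,n):
        if st[i,4]<15: continue
        cn=cv2.findContours((L==i).astype(np.uint8),0,2)[0][0]
        (c,wh,a)=cv2.minAreaRect(cn)
        b=cv2.boxPoints((c,wh,a)); B=plane('top',b[:,0],b[:,1],z)
        C=B.mean(0); e=[B[1]-B[0],B[2]-B[1]]; e.sort(key=lambda q:-np.linalg.norm(q))
        Q=plane('top',ce[i][0],ce[i][1],z)
        print(lbl,"px",ce[i].round(1),"area",st[i,4],"rectc",C.round(4),"cent",Q.round(4),"dims",[round(np.linalg.norm(q)*1000,1) for q in e],"ang long",round(np.degrees(np.arctan2(e[0][1],e[0][0])),1))
g=p.max(2).astype(int)
roi=np.zeros(g.shape,bool);roi[155:300,180:475]=1
print("vals table",p[225,370],"block",p[240,407],"collar",p[205,281],"post",p[252,329])
rep("dark<80",roi&(g<80),0.012)
rep("grey",roi&(g<160),0.012)
H=P[...,2]
rep("depth>45mm",roi&(H>.045)&(H<.09),0.06)
rep("depth>18",roi&(H>.018)&(H<.09),0.024)
rep("depth>7",roi&(H>.007)&(H<.09),0.012)
E
```

```text
table z 0.0011260339286831567
vals table [201 196 192] block [142 141 144] collar [162 157 158] post [189 189 187]
dark<80 px [263.7 155.3] area 28 rectc [0.6624 0.2474 0.012 ] cent [0.6628 0.2505 0.012 ] dims [np.float64(42.9), np.float64(2.4)] ang long -89.2
dark<80 px [415.5 185.7] area 113 rectc [ 0.5962 -0.1139  0.012 ] cent [ 0.5944 -0.1127  0.012 ] dims [np.float64(33.7), np.float64(28.8)] ang long -0.0
dark<80 px [202.3 242.5] area 42 rectc [0.4529 0.3931 0.012 ] cent [0.4528 0.3912 0.012 ] dims [np.float64(16.5), np.float64(16.4)] ang long -178.6
dark<80 px [238.2 243.9] area 105 rectc [0.4508 0.3075 0.012 ] cent [0.4505 0.3068 0.012 ] dims [np.float64(30.7), np.float64(27.3)] ang long -152.5
dark<80 px [200.9 281.6] area 287 rectc [0.3614 0.3931 0.012 ] cent [0.3611 0.392  0.012 ] dims [np.float64(49.1), np.float64(44.4)] ang long -89.4
dark<80 px [344.4 293.9] area 37 rectc [0.3331 0.055  0.012 ] cent [0.3357 0.0553 0.012 ] dims [np.float64(44.7), np.float64(18.7)] ang long -89.4
grey px [267.2 155.9] area 81 rectc [0.6602 0.2331 0.012 ] cent [0.6615 0.2422 0.012 ] dims [n
[... 6351 characters left out ...]
4 0.012 ] cent [0.4354 0.0926 0.012 ] dims [np.float64(16.5), np.float64(14.2)] ang long -179.5
depth>7 px [200.2 281.5] area 412 rectc [0.3602 0.3942 0.012 ] cent [0.3614 0.3939 0.012 ] dims [np.float64(56.1), np.float64(51.4)] ang long -89.4
depth>7 px [398.9 287.2] area 203 rectc [ 0.3517 -0.0717  0.012 ] cent [ 0.3527 -0.0732  0.012 ] dims [np.float64(78.3), np.float64(16.8)] ang long -39.0
depth>7 px [452.  294.2] area 177 rectc [ 0.3348 -0.2045  0.012 ] cent [ 0.3375 -0.1989  0.012 ] dims [np.float64(74.1), np.float64(20.4)] ang long -112.9
depth>7 px [344.4 293.9] area 139 rectc [0.3355 0.055  0.012 ] cent [0.3356 0.0553 0.012 ] dims [np.float64(54.2), np.float64(23.4)] ang long -89.4
```

```bash
python3 - <<'E'
from h import *
s=r.get_state();M=R.from_quat(s['eef_rot']).as_matrix();print(M.round(4))
print("tool y angle",np.degrees(np.arctan2(M[1,1],M[0,1])),s['tool_pos'],s['clock'])
E
```

```text
[[-4.000e-04  3.623e-01  9.321e-01]
 [-1.300e-03  9.321e-01 -3.623e-01]
 [-1.000e+00 -1.400e-03  1.000e-04]]
tool y angle 68.7603779789464 [0.22633974 0.58206543 0.23810091] 0.15
```

Call:
{"api": "arm_command", "payload": {"plan": [[0.06,0,0,0,0.1714],[0.06,0,0,0,0.1714],[0.06,0,0,0,0.1714],[0.06,0,0,0,0.1714],[0.06,0,0,0,0.1714],[0.06,0,0,0,0.1714],[0.06,0,0,0,0.1714],[0.06,0,0.03,0.03,0],[0.06,0,0.037,0.035,0],[0.06,0,0.037,0.035,0],[0.06,0,0.037,0.035,0],[0.06,0,0.037,0.035,0]], "force": 20}}

```text
clock: 1.65
tool_pos: [0.4054, 0.4114, 0.2385]
eef_rot: [0.5, 0.5, -0.5, 0.5]
contact_force: [0.7, 0.1, -0.4]
opening: 0.683
```

Call:
{"api": "arm_command", "payload": {"plan": [[0.045,0.02,0.039,0.0375,0],[0.045,0.03,0.039,0.0375,0],[0.045,0.04,0.039,0.0374,0],[0.045,0,0,0,0],[0.045,0,0,0,0]]}}

```text
clock: 2.28
tool_pos: [0.5182, 0.3036, 0.1514]
eef_rot: [0.5, 0.501, -0.5, 0.5]
contact_force: [0.2, 0.4, 0.2]
opening: 0.51
```

```bash
python3 - <<'E'
from h import *
s=r.get_state();p,d=r.snapshot("wrist");cv2.imwrite("pics/w1.png",p[:,:,::-1]);np.save("pics/w1.npy",d);print(s['tool_pos'],s['opening'])
P=cloud('wrist',d,s)
m=((P[...,2]>.05)&(P[...,2]<.07)&(np.hypot(P[...,0]-.52,P[...,1]-.3)<.04))
print(m.sum(),P[m].mean(0) if m.any() else 0, P[m].min(0),P[m].max(0))
E
```

```text
[0.51822623 0.30356449 0.15136924] 0.5095816257672815
644 [0.51941925 0.30143446 0.05960813] [0.51089182 0.29163502 0.05024158] [0.52782867 0.30884139 0.06320672]
```

View pics/w1.png

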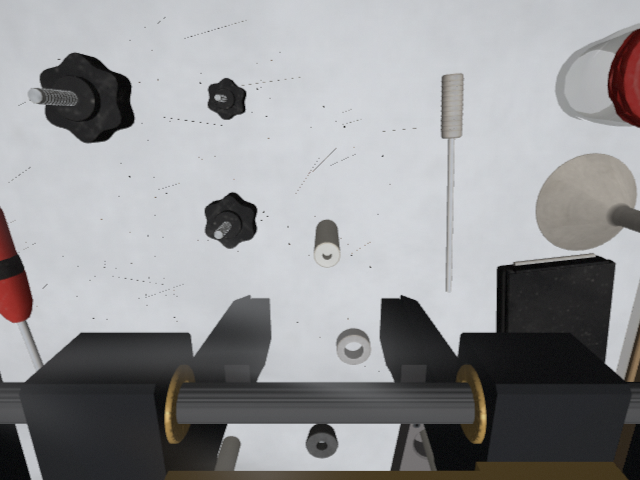

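The post's open top is at (327,255) in the wrist view. The wrist places it at (0.519,0.301) and the top camera at (0.522,0.299), so they agree to within 3 mm. I'll go down on it.

Call:
{"api": "arm_command", "payload": {"plan": [[0.04,0.03,0.002,0.0025,0],[0.04,0.04,0,0,0],[0.04,0.035,0,0,0],[0.04,0.01,0,0,0],[0.04,0,0,0,0]]}}

```text
clock: 2.95
tool_pos: [0.5205, 0.3016, 0.0371]
eef_rot: [0.5, 0.501, -0.499, 0.5]
contact_force: [1.1, -0.3, 0.4]
opening: 0.45
```

Call:
{"api": "arm_command", "payload": {"plan": [[0.04,0.004,0,0.0005,0],[0.01,0,0,0,0],[0.01,0,0,0,0],[0.01,0,0,0,0],[0.01,0,0,0,0],[0.01,0,0,0,0]], "force": 20}}

```text
clock: 3.7
tool_pos: [0.5211, 0.3, 0.0328]
eef_rot: [0.5, 0.5, -0.5, 0.5]
contact_force: [-0.6, 0.5, 3.8]
opening: 0.183
```

Call:
{"api": "arm_command", "payload": {"plan": [[0.01,-0.03,0,0,0],[0.01,-0.04,0,0,0],[0.01,-0.03,0.01,0.03,0],[0.01,0,0.015,0.04,0],[0.01,0,0.015,0.04,0],[0.01,0,0.015,0.04,0],[0.01,0,0.015,0.04,0],[0.01,0,0.012,0.03,0],[0.01,0,0.005,0.01,0],[0.01,0,0,0,0],[0.01,0,0,0,0]]}}

```text
clock: 5.08
tool_pos: [0.6071, 0.0723, 0.1324]
eef_rot: [0.499, 0.501, -0.499, 0.5]
contact_force: [-1.4, -0.3, 0.3]
opening: 0.187
```

```bash
python3 - <<'E'
from h import *
s=r.get_state();p,d=r.snapshot("wrist");cv2.imwrite("pics/w2.png",p[:,:,::-1]);np.save("pics/w2.npy",d);print(s['tool_pos'],s['opening'])
r.snapshot
p,d=r.snapshot("top");cv2.imwrite("pics/t2.png",p[:,:,::-1])
E
```

```text
[0.60713184 0.07232357 0.13236275] 0.18700721405453918
```

View pics/w2.png

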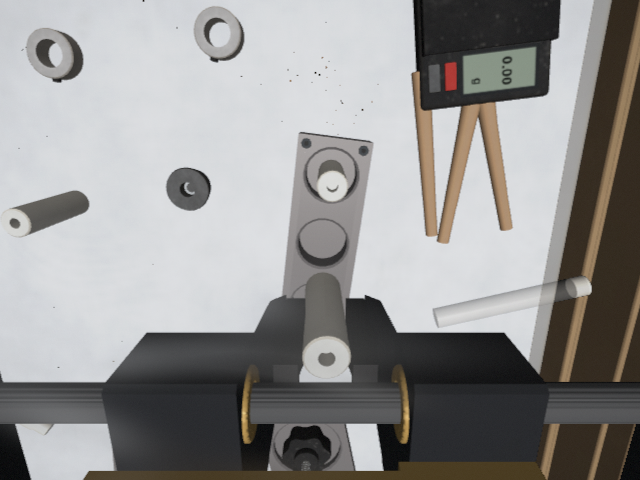

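The post is held upright. The middle pocket's rim is visible at about (322,242), the sample post is in the pocket above it, and the collar screws point down the image (-y). I'll measure from this view.

```bash
python3 - <<'E'
from h import *
s=r.get_state();d=np.load("pics/w2.npy");P=cloud('wrist',d,s);H=P[...,2]
print("pocket",plane('wrist',np.array(322.),np.array(241.),.024,s), "table z",np.median(H[60:120,130:180]))
# pocket floor pts
m=(H<.014)&(H>.002)&(np.hypot(P[...,0]-.607,P[...,1]-.07)<.02);print("floor",m.sum(),P[m].mean(0),P[m].min(0),P[m].max(0))
for n,c,lo,hi in(("postB",(.4344,.0937),.052,.07),("colA",(.545,.198),.008,.02),("colB",(.441,.188),.008,.02),("sample",(.6136,.1158),.055,.07)):
    m=(H>lo)&(H<hi)&(np.hypot(P[...,0]-c[0],P[...,1]-c[1])<.03)
    print(n,m.sum(),((P[m].min(0)+P[m].max(0))/2).round(4),np.ptp(P[m],axis=0).round(4))
m=(H>.018)&(H<.03)&(P[...,1]>.05)&(np.hypot(P[...,0]-.608,P[...,1]-.07)<.1)
E
```

```text
pocket [0.60512594 0.07226603 0.024     ] table z 0.001540551088807629
floor 1503 [0.60544382 0.06783119 0.00784745] [0.58921965 0.05386041 0.00516219] [0.62188856 0.08286958 0.01397961]
postB 993 [0.4318 0.0939 0.0579] [0.0177 0.0172 0.0117]
colA 1521 [0.5419 0.1997 0.012 ] [0.0286 0.0298 0.008 ]
colB 1660 [0.4386 0.1875 0.012 ] [0.0301 0.03   0.0079]
sample 843 [0.6111 0.1165 0.0624] [0.0167 0.0168 0.0145]
```

Call:
{"api": "arm_command", "payload": {"plan": [[0.01,0.03,-0.001,0.001,0],[0.01,0.03,0,0,0],[0.01,0.02,0,0,0],[0.01,0.008,0,0,0],[0.01,0.003,0,0,0],[0.01,0,0,0,0]]}}

```text
clock: 5.92
tool_pos: [0.6073, 0.069, 0.0421]
eef_rot: [0.5, 0.5, -0.5, 0.5]
contact_force: [-1.0, -0.3, 0.2]
opening: 0.184
```

Call:
{"api": "arm_command", "payload": {"plan": [[0.01,0.0025,-0.001,-0.001,0],[0.01,0,0,0,0],[0.035,0,0,0,0],[0.035,0,0,0,0],[0.035,0,0,0,0]]}}

```text
clock: 6.55
tool_pos: [0.6059, 0.0698, 0.0391]
eef_rot: [0.5, 0.5, -0.5, 0.5]
contact_force: [1.6, 1.6, -0.6]
opening: 0.396
```

Call:
{"api": "arm_command", "payload": {"plan": [[0.035,-0.03,0,0,0],[0.035,-0.04,0,0,0],[0.04,-0.03,-0.02,0,0],[0.04,0,-0.045,-0.008,0],[0.04,0,-0.045,-0.008,0],[0.04,0,-0.043,-0.008,0],[0.04,0,-0.02,0,0],[0.04,0,0,0,0],[0.04,0,0,0,0]]}}

```text
clock: 7.68
tool_pos: [0.4346, 0.094, 0.1392]
eef_rot: [0.501, 0.499, -0.499, 0.5]
contact_force: [0.2, -0.1, -0.3]
opening: 0.453
```

```bash
python3 - <<'E'
from h import *
s=r.get_state();p,d=r.snapshot("side");cv2.imwrite("pics/s3.png",cv2.resize(p[160:420,220:440,::-1],None,fx=3,fy=2.3));print(s['tool_pos'],s['opening'])
E
```

```text
[0.43457749 0.09398627 0.1391831 ] 0.45313660895270286
```

View pics/s3.png

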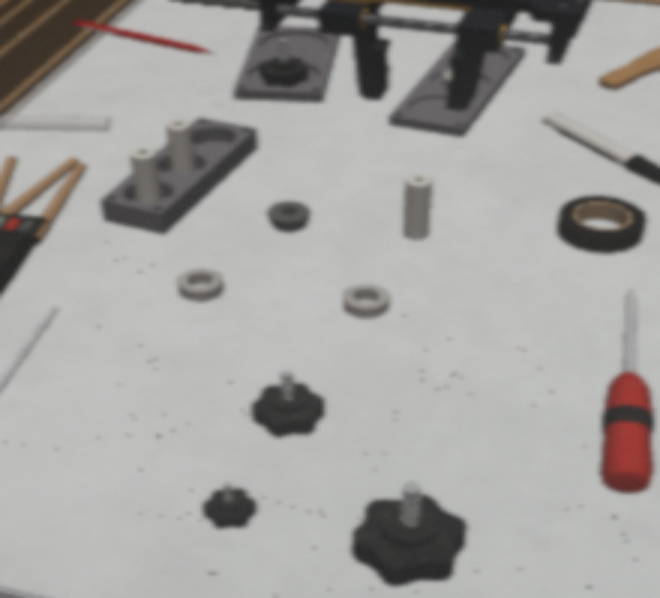

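The first post stands upright in the middle pocket at about (180,145). Next is post B.

Call:
{"api": "arm_command", "payload": {"plan": [[0.04,0.03,-0.0015,0,0],[0.04,0.04,0,0,0],[0.04,0.03,0,0,0],[0.04,0.006,0,0,0],[0.04,0,0,0,0],[0.01,0,0,0,0],[0.01,0,0,0,0],[0.01,0,0,0,0],[0.01,0,0,0,0],[0.01,0,0,0,0]]}}

```text
clock: 8.98
tool_pos: [0.4356, 0.0948, 0.037]
eef_rot: [-0.498, -0.501, 0.502, -0.499]
contact_force: [-0.8, -0.3, 6.1]
opening: 0.185
```

Call:
{"api": "arm_command", "payload": {"plan": [[0.01,-0.03,0,0,0],[0.01,-0.04,0,0,0],[0.01,-0.03,0.02,0.01,0],[0.01,0,0.04,0.018,0],[0.01,0,0.04,0.018,0],[0.01,0,0.04,0.016,0],[0.01,0,0.024,0.007,0],[0.01,0,0,0,0],[0.01,0,0,0,0]]}}

```text
clock: 10.1
tool_pos: [0.5982, 0.0265, 0.135]
eef_rot: [-0.497, -0.502, 0.503, -0.498]
contact_force: [-1.0, 0.1, -0.8]
opening: 0.188
```

Call:
{"api": "arm_command", "payload": {"plan": [[0.01,0.03,0.002,0,0],[0.01,0.03,0,0,0],[0.01,0.02,0,0,0],[0.01,0.008,0,0,0],[0.01,0.002,0,0,0],[0.01,0,0,0,0]]}}

```text
clock: 10.85
tool_pos: [0.6018, 0.0258, 0.0461]
eef_rot: [-0.498, -0.501, 0.502, -0.499]
contact_force: [0.0, -0.4, -0.5]
opening: 0.187
```

Call:
{"api": "arm_command", "payload": {"plan": [[0.01,0.003,-0.001,0,0],[0.01,0,0,0,0],[0.035,0,0,0,0],[0.035,0,0,0,0],[0.035,0,0,0,0],[0.035,-0.03,0,0,0],[0.035,-0.04,0,0,0],[0.05,-0.03,-0.01,-0.02,0],[0.05,0,-0.01,-0.045,0],[0.05,0,-0.015,-0.045,0],[0.05,0,-0.014,-0.045,0],[0.05,0,-0.01,-0.018,0]]}}

```text
clock: 12.35
tool_pos: [0.5406, 0.2029, 0.1425]
eef_rot: [0.497, 0.503, -0.501, 0.499]
contact_force: [0.3, 0.2, -0.2]
opening: 0.568
```

```bash
python3 - <<'E'
from h import *
s=r.get_state();p,d=r.snapshot("side");cv2.imwrite("pics/s4.png",cv2.resize(p[160:420,220:440,::-1],None,fx=3,fy=2.3));print(s['tool_pos'],s['opening'])
M=R.from_quat(s['eef_rot']).as_matrix();print(M.round(4))
E
```

```text
[0.54061151 0.20293219 0.14245961] 0.5678958449921873
[[-8.0e-03  1.0e+00  4.9e-03]
 [ 6.0e-04  4.9e-03 -1.0e+00]
 [-1.0e+00 -8.0e-03 -7.0e-04]]
```

View pics/s4.png

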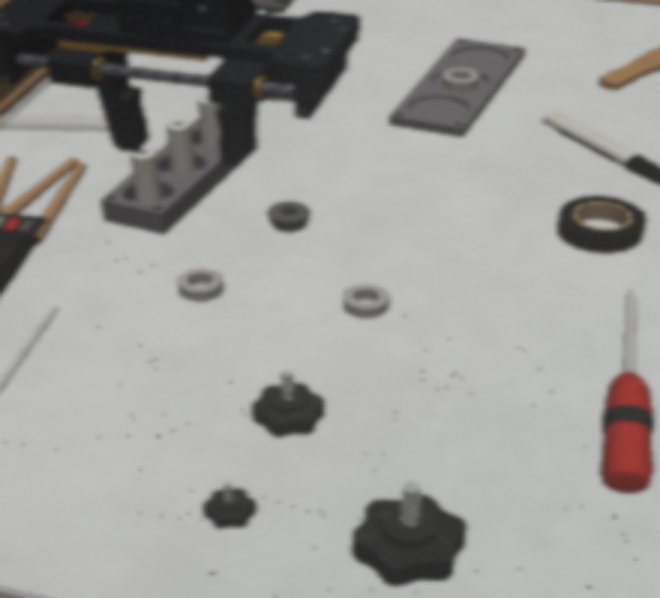

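All three posts now stand in the post block. The tool is over collar A, so I'll descend in two stages.

Call:
{"api": "arm_command", "payload": {"plan": [[0.045,0.03,0.002,0.004,0],[0.045,0.04,0,0,0],[0.045,0.035,0,0,0],[0.045,0.015,0,0,0],[0.045,0,0,0,0],[0.045,0,0,0,0]]}}

```text
clock: 13.15
tool_pos: [0.5441, 0.1947, 0.0237]
eef_rot: [-0.498, -0.501, 0.502, -0.499]
contact_force: [-0.3, 0.3, -0.2]
opening: 0.507
```

Call:
{"api": "arm_command", "payload": {"plan": [[0.045,0.008,-0.001,-0.004,0],[0.045,0.006,0,0,0],[0.045,0.002,0,0,0],[0.045,0,0,0,0]]}}

```text
clock: 13.65
tool_pos: [0.5418, 0.1985, 0.0063]
eef_rot: [-0.498, -0.502, 0.502, -0.499]
contact_force: [-0.3, -0.0, 0.3]
opening: 0.51
```

Call:
{"api": "arm_command", "payload": {"plan": [[0.045,-0.001,0,0,0],[0.015,0,0,0,0],[0.015,0,0,0,0],[0.015,0,0,0,0],[0.015,0,0,0,0]], "force": 25}}

```text
clock: 14.28
tool_pos: [0.542, 0.1987, 0.0077]
eef_rot: [-0.498, -0.502, 0.502, -0.499]
contact_force: [-0.1, 0.3, 1.2]
opening: 0.293
```

Call:
{"api": "arm_command", "payload": {"plan": [[0.015,-0.02,0,0,0],[0.015,-0.04,0,0,0],[0.015,-0.04,-0.01,0.03,0],[0.015,0,-0.012,0.045,0],[0.015,0,-0.012,0.045,0],[0.015,0,-0.012,0.045,0],[0.015,0,-0.012,0.045,0],[0.015,0,-0.012,0.045,0],[0.015,0,-0.01,0.045,0],[0.015,0,-0.005,0.02,0],[0.015,0,0,0,0]]}}

```text
clock: 15.65
tool_pos: [0.4576, -0.1231, 0.1096]
eef_rot: [-0.499, -0.5, 0.503, -0.498]
contact_force: [-0.0, 0.7, -0.6]
opening: 0.292
```

```bash
python3 - <<'E'
from h import *
s=r.get_state();p,d=r.snapshot("wrist");cv2.imwrite("pics/w5.png",p[:,:,::-1]);np.save("pics/w5.npy",d);print(s['tool_pos'],s['opening'])
P=cloud('wrist',d,s);H=P[...,2]
m=(H>.009)&(H<.025)&(np.hypot(P[...,0]-.457,P[...,1]+.139)<.03)
for n,c in(("+52",(.461,-.0875)),("0",(.4563,-.139))):
    print(n)
E
```

```text
[ 0.45758888 -0.12314474  0.10963295] 0.2915887486982474
+52
0
```

View pics/w5.png

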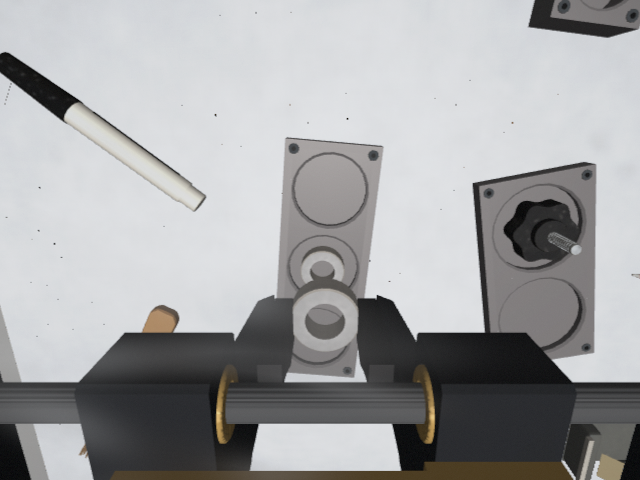

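Collar A is held level at (325,313). The empty pocket rims are at about (330,189) and (320,345) on the collar block, and (540,313) on the knob block.

```bash
python3 - <<'E'
from h import *
s=r.get_state();d=np.load("pics/w5.npy");p=cv2.imread("pics/w5.png");print(s['tool_pos'])
P=cloud('wrist',d,s);H=P[...,2]
f=lambda u,v,z:plane('wrist',np.array(float(u)),np.array(float(v)),z,s).round(4)
print("+52 rim",f(330,189,.011),"mid",f(323,264,.011),"knobpocket",f(540,313,.012))
c=[f(293,148,.011),f(376,153,.011),f(348,371,.011)];print("bolts",c)
print("diag centre",(c[0]+np.array([0,0,0]))[:2],"block centre from bolts 1,3 diag:",((c[0]+c[2])/2).round(4))
k=[f(489,193,.012),f(588,175,.012),f(587,347,.012)];print("knob block centre",((k[0]+k[2])/2).round(4))
m=np.zeros(H.shape,bool);m[270:355,285:365]=1
m&=(H>.1)&(H<.13)&(np.abs(P[...,0]-s['tool_pos'][0])<.02);print("held",m.sum(),((P[m].min(0)+P[m].max(0))/2).round(4),np.ptp(P[m],axis=0))
E
```

```text
[ 0.45824028 -0.12130052  0.1094625 ]
+52 rim [ 0.4607 -0.0845  0.011 ] mid [ 0.4563 -0.1342  0.011 ] knobpocket [ 0.604  -0.1691  0.012 ]
bolts [array([ 0.4383, -0.0596,  0.011 ]), array([ 0.4884, -0.0626,  0.011 ]), array([ 0.4741, -0.2166,  0.011 ])]
diag centre [ 0.4383 -0.0596] block centre from bolts 1,3 diag: [ 0.4562 -0.1381  0.011 ]
knob block centre [ 0.6001 -0.1411  0.012 ]
held 4116 [ 0.458  -0.1192  0.1163] [0.03188005 0.02912666 0.02738849]
```

Call:
{"api": "arm_command", "payload": {"plan": [[0.015,0.01,-0.003,0.03,0],[0.015,0.02,-0.004,0.03,0],[0.015,0.02,0,0.01,0],[0.015,0.01,0,0,0],[0.015,0,0,0,0],[0.015,0,0,0,0]]}}

```text
clock: 16.45
tool_pos: [0.4511, -0.19, 0.0494]
eef_rot: [0.498, 0.502, -0.501, 0.499]
contact_force: [0.9, 0.2, 0.0]
opening: 0.293
```

Call:
{"api": "arm_command", "payload": {"plan": [[0.015,0.015,0,0.002,0],[0.015,0.012,0,0,0],[0.015,0.005,0,0,0],[0.015,0,0,0,0],[0.015,0,0,0,0]]}}

```text
clock: 17.08
tool_pos: [0.4502, -0.1934, 0.0169]
eef_rot: [-0.498, -0.501, 0.502, -0.499]
contact_force: [0.8, 0.2, -0.4]
opening: 0.292
```

Call:
{"api": "arm_command", "payload": {"plan": [[0.015,0.0025,0.001,-0.001,0],[0.015,0,0,0,0],[0.015,0,0,0,0]]}}

```text
clock: 17.45
tool_pos: [0.4512, -0.1923, 0.0144]
eef_rot: [-0.498, -0.501, 0.502, -0.499]
contact_force: [1.0, 0.1, -0.7]
opening: 0.29
```

Release, rise, and head back toward collar B at about (0.4385,0.188).

Call:
{"api": "arm_command", "payload": {"plan": [[0.045,0,0,0,0],[0.045,0,0,0,0],[0.045,0,0,0,0],[0.045,-0.03,0,0,0],[0.045,-0.04,0,0,0],[0.045,-0.03,0,-0.03,0],[0.045,0,0,-0.04,0],[0.045,0,0,-0.04,0],[0.045,0,0,-0.04,0],[0.045,0,0,-0.04,0],[0.045,0,0,-0.04,0],[0.045,0,0,-0.04,0]]}}

```text
clock: 18.95
tool_pos: [0.4517, 0.0791, 0.1139]
eef_rot: [-0.498, -0.501, 0.502, -0.499]
contact_force: [-0.0, -1.1, 0.9]
opening: 0.509
```

```bash
python3 - <<'E'
from h import *
s=r.get_state();p,d=r.snapshot("top");cv2.imwrite("pics/t6.png",cv2.resize(p[155:270,300:475,::-1],None,fx=4.5,fy=4.5,interpolation=cv2.INTER_CUBIC));print(s['tool_pos'],s['opening'])
E
```

```text
[0.45170422 0.07911414 0.11394148] 0.5094289881557796
```

View pics/t6.png

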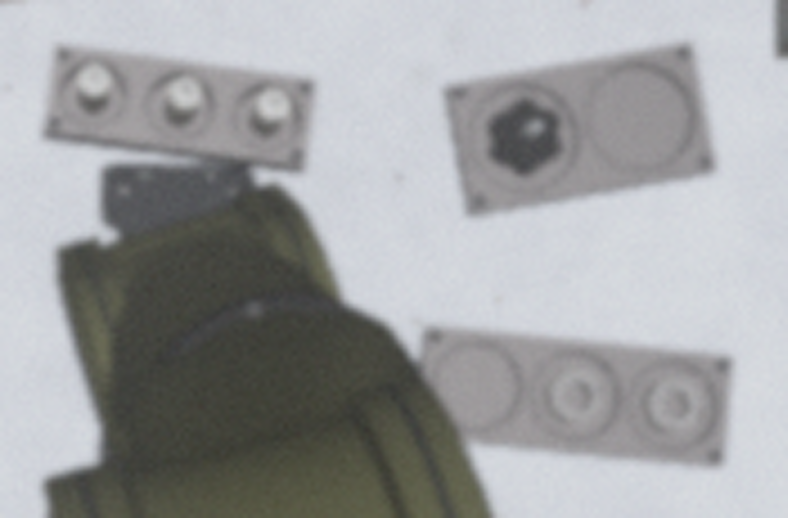

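Collar A is well centred in the right pocket at (678,405), and the posts are fine. Now collar B.

Call:
{"api": "arm_command", "payload": {"plan": [[0.045,0,-0.004,-0.035,0],[0.045,0.02,-0.005,-0.04,0],[0.045,0.03,-0.004,-0.033,0],[0.045,0.03,0,0,0],[0.045,0.01,0,0,0],[0.045,0,0,0,0],[0.045,0,0,0,0]]}}

```text
clock: 19.88
tool_pos: [0.4388, 0.1852, 0.0247]
eef_rot: [-0.498, -0.501, 0.502, -0.499]
contact_force: [-0.7, -0.1, -0.5]
opening: 0.507
```

Call:
{"api": "arm_command", "payload": {"plan": [[0.045,0.01,0,-0.0025,0],[0.045,0.005,0,0,0],[0.045,0.002,0,0,0],[0.045,0,0,0,0],[0.015,0,0,0,0],[0.015,0,0,0,0],[0.015,0,0,0,0],[0.015,0,0,0,0]]}}

```text
clock: 20.88
tool_pos: [0.4381, 0.1881, 0.0069]
eef_rot: [-0.498, -0.501, 0.502, -0.499]
contact_force: [0.4, -1.0, 1.1]
opening: 0.295
```

Call:
{"api": "arm_command", "payload": {"plan": [[0.015,-0.02,0,0,0],[0.015,-0.04,0,0,0],[0.015,-0.03,0.003,0.03,0],[0.015,0,0.004,0.04,0],[0.015,0,0.004,0.04,0],[0.015,0,0.004,0.04,0],[0.015,0,0.004,0.04,0],[0.015,0,0.004,0.04,0],[0.015,0,0,0.03,0],[0.015,0,0,0.015,0],[0.015,0,0,0,0],[0.015,0,0,0,0]]}}

```text
clock: 22.38
tool_pos: [0.4618, -0.085, 0.0971]
eef_rot: [0.497, 0.502, -0.501, 0.499]
contact_force: [0.5, 0.5, -0.7]
opening: 0.3
```

Call:
{"api": "arm_command", "payload": {"plan": [[0.015,0.02,0,0.002,0],[0.015,0.03,0,0,0],[0.015,0.02,0,0,0],[0.015,0.01,0,0,0],[0.015,0,0,0,0],[0.015,0,0,0,0]]}}

```text
clock: 23.12
tool_pos: [0.4615, -0.0886, 0.0177]
eef_rot: [-0.498, -0.501, 0.502, -0.499]
contact_force: [-0.1, -0.3, 0.3]
opening: 0.298
```

Call:
{"api": "arm_command", "payload": {"plan": [[0.015,0.004,-0.0005,-0.001,0],[0.015,0,0,0,0],[0.015,0,0,0,0]]}}

```text
clock: 23.5
tool_pos: [0.4606, -0.0879, 0.0132]
eef_rot: [-0.498, -0.501, 0.502, -0.499]
contact_force: [0.7, 0.2, -0.7]
opening: 0.297
```

Call:
{"api": "arm_command", "payload": {"plan": [[0.045,0,0,0,0],[0.045,0,0,0,0],[0.045,0,0,0,0],[0.06,-0.03,0,0,0],[0.06,-0.04,0,0,0],[0.06,-0.04,0,-0.03,0],[0.06,0,0,-0.04,0],[0.06,0,-0.003,-0.04,0],[0.06,0,-0.003,-0.04,0],[0.06,0,-0.003,-0.04,0],[0.06,0,-0.003,-0.04,0],[0.06,0,0,-0.04,0]]}}

```text
clock: 25.0
tool_pos: [0.4488, 0.1835, 0.1227]
eef_rot: [-0.497, -0.502, 0.502, -0.499]
contact_force: [1.2, -0.2, -0.8]
opening: 0.683
```

Call:
{"api": "arm_command", "payload": {"plan": [[0.06,0,0,-0.04,0],[0.06,0,0,-0.04,0],[0.06,0,0,-0.02,0],[0.06,0,0,0,0],[0.06,0,0,0,0]]}}

```text
clock: 25.62
tool_pos: [0.4494, 0.2799, 0.1225]
eef_rot: [-0.498, -0.501, 0.503, -0.498]
contact_force: [-0.6, -0.3, 0.4]
opening: 0.682
```

```bash
python3 - <<'E'
from h import *
s=r.get_state();p,d=r.snapshot("wrist");cv2.imwrite("pics/w7.png",p[:,:,::-1]);print(s['tool_pos'],s['opening'])
P=cloud('wrist',d,s);H=P[...,2]
m=(H>.007)&(H<.06)&(np.hypot(P[...,0]-.45,P[...,1]-.308)<.032)
print(m.sum(),((P[m].min(0)+P[m].max(0))/2).round(4),np.ptp(P[m],axis=0))
m&=H>.03;print(m.sum(),P[m].mean(0))
p,d=r.snapshot("top");cv2.imwrite("pics/t7.png",cv2.resize(p[155:270,300:475,::-1],None,fx=4.5,fy=4.5,interpolation=cv2.INTER_CUBIC))
E
```

```text
[0.44941393 0.27986564 0.12250165] 0.6819896191858933
2608 [0.4477 0.3096 0.0281] [0.03631534 0.04011916 0.04223234]
144 [0.4478068  0.31051057 0.0437776 ]
```

View pics/w7.png

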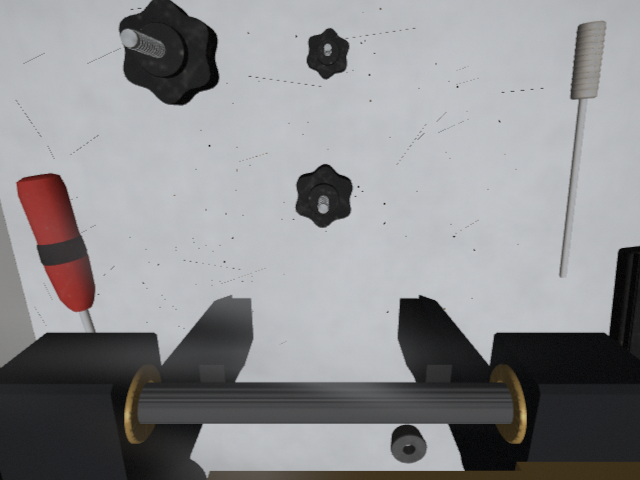

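View pics/t7.png

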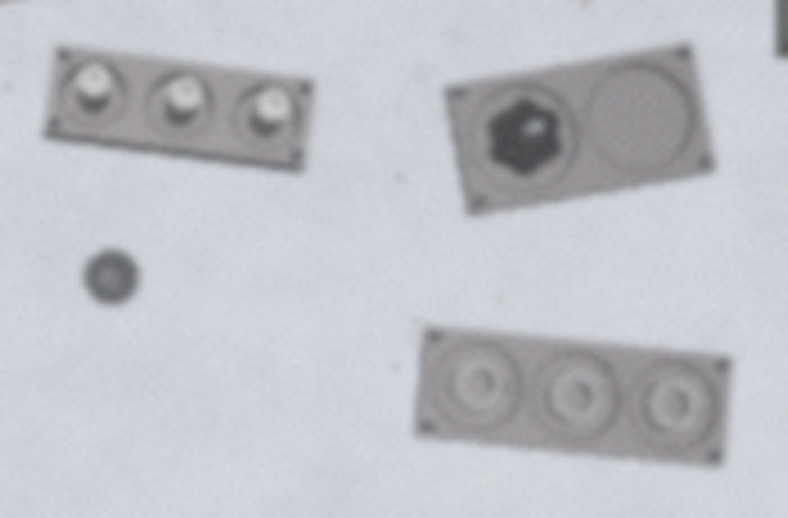

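Both collars are centred. The middle-sized knob at (323,196) measures 36 x 40 mm, centred at (0.448,0.310), with its lobes pointing along ±y.

Call:
{"api": "arm_command", "payload": {"plan": [[0.06,0.01,-0.0015,-0.015,0],[0.06,0.03,0,-0.014,0],[0.06,0.03,0,0,0],[0.06,0.02,0,0,0],[0.06,0.005,0,0,0],[0.06,0,0,0,0],[0.06,0,0,0,0]]}}

```text
clock: 26.6
tool_pos: [0.4475, 0.3116, 0.0283]
eef_rot: [-0.498, -0.501, 0.502, -0.499]
contact_force: [0.2, 0.3, -0.7]
opening: 0.679
```

Call:
{"api": "arm_command", "payload": {"plan": [[0.06,0.01,0.0005,0.0015,0],[0.06,0.006,0,0,0],[0.06,0.0025,0,0,0],[0.06,0,0,0,0],[0.02,0,0,0,0],[0.02,0,0,0,0],[0.02,0,0,0,0],[0.02,0,0,0,0],[0.02,0,0,0,0]]}}

```text
clock: 27.72
tool_pos: [0.4476, 0.3097, 0.0092]
eef_rot: [-0.498, -0.502, 0.502, -0.499]
contact_force: [-0.5, 0.3, 1.5]
opening: 0.4
```

Call:
{"api": "arm_command", "payload": {"plan": [[0.02,-0.02,0,0,0],[0.02,-0.04,0,0,0],[0.02,-0.04,0.01,0.03,0],[0.02,-0.01,0.014,0.04,0],[0.02,0,0.014,0.04,0],[0.02,0,0.014,0.04,0],[0.02,0,0.014,0.04,0],[0.02,0,0.014,0.04,0],[0.02,0,0.014,0.04,0],[0.02,0,0.014,0.04,0],[0.02,0,0.014,0.04,0],[0.02,0,0.01,0.04,0]]}}

```text
clock: 29.22
tool_pos: [0.5809, -0.0817, 0.12]
eef_rot: [-0.498, -0.501, 0.502, -0.499]
contact_force: [1.1, -0.1, -1.2]
opening: 0.405
```

Call:
{"api": "arm_command", "payload": {"plan": [[0.02,0,0.01,0.03,0],[0.02,0,0.005,0.015,0],[0.02,0,0,0,0],[0.02,0,0,0,0]]}}

```text
clock: 29.72
tool_pos: [0.5951, -0.1229, 0.1188]
eef_rot: [0.497, 0.503, -0.501, 0.499]
contact_force: [-0.3, 1.0, 0.0]
opening: 0.402
```

```bash
python3 - <<'E'
from h import *
s=r.get_state();p,d=r.snapshot("wrist");cv2.imwrite("pics/w8.png",p[:,:,::-1]);np.save("pics/w8.npy",d);print(s['tool_pos'],s['opening'])
E
```

```text
[ 0.59508408 -0.12287553  0.11881469] 0.4022850182721002
```

View pics/w8.png

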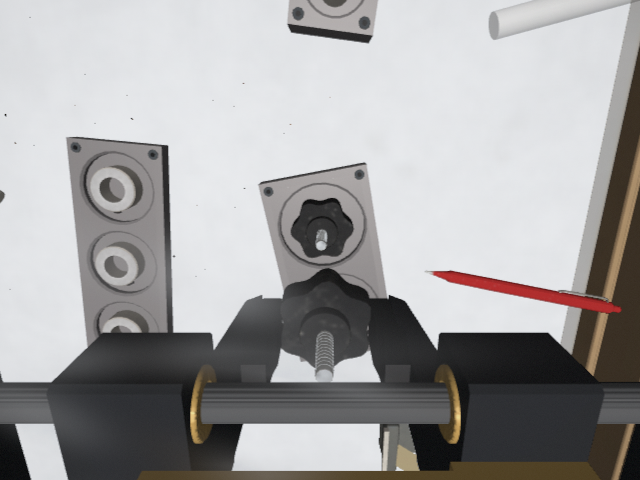

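The knob is held stud-up at (325,315), and the sample is in the pocket above it. I'll move over the empty pocket.

Call:
{"api": "arm_command", "payload": {"plan": [[0.02,0,0.006,0.025,0],[0.02,0.02,0.004,0.02,0],[0.02,0.03,0,0.004,0],[0.02,0.02,0,0,0],[0.02,0,0,0,0],[0.02,0,0,0,0]]}}

```text
clock: 30.52
tool_pos: [0.6056, -0.1733, 0.0494]
eef_rot: [0.498, 0.502, -0.502, 0.499]
contact_force: [0.7, 0.3, -0.5]
opening: 0.404
```

Call:
{"api": "arm_command", "payload": {"plan": [[0.02,0.015,0,0,0],[0.02,0.012,0,0,0],[0.02,0.004,0,0,0],[0.02,0.001,0,0,0],[0.02,0,0,0,0],[0.02,0,0,0,0]]}}

```text
clock: 31.28
tool_pos: [0.6049, -0.1744, 0.017]
eef_rot: [-0.498, -0.501, 0.502, -0.499]
contact_force: [0.2, -0.8, -0.6]
opening: 0.402
```

Call:
{"api": "arm_command", "payload": {"plan": [[0.02,0.001,0,0,0],[0.02,0,0,0,0],[0.06,0,0,0,0],[0.06,0,0,0,0],[0.06,0,0,0,0],[0.06,-0.02,0,0,0],[0.06,-0.03,0,0,0],[0.06,-0.04,0,0,0],[0.06,-0.03,0,0,0],[0.06,0,0,-0.04,0],[0.06,0,-0.03,-0.04,0],[0.06,0,-0.03,-0.04,0]]}}

```text
clock: 32.78
tool_pos: [0.5453, -0.0528, 0.1374]
eef_rot: [-0.498, -0.501, 0.502, -0.499]
contact_force: [-0.5, -0.6, 0.1]
opening: 0.681
```

Call:
{"api": "arm_command", "payload": {"plan": [[0.06,0,-0.03,-0.045,0],[0.06,0,-0.03,-0.045,0],[0.06,0,0,-0.045,0],[0.06,0,0,-0.045,0],[0.06,0,0,-0.045,0],[0.06,0,0,-0.02,0],[0.06,0,0,0,0],[0.06,0,0,0,0]]}}

```text
clock: 33.78
tool_pos: [0.4857, 0.1893, 0.1366]
eef_rot: [-0.498, -0.501, 0.503, -0.499]
contact_force: [-0.8, -0.1, 0.2]
opening: 0.682
```

```bash
python3 - <<'E'
from h import *
s=r.get_state();print(s['tool_pos'])
p,d=r.snapshot("top");cv2.imwrite("pics/t9.png",cv2.resize(p[155:270,300:475,::-1],None,fx=4.5,fy=4.5,interpolation=cv2.INTER_CUBIC))
P=cloud('top',d);H=P[...,2]
B={'post':((.608,.0701),83),'collar':((.4583,-.1397),84.7),'knob':((.601,-.144),100.8)}
for b,y,lo,hi,rad in(('post',.046,.055,.075,.02),('post',0,.055,.075,.02),('post',-.046,.055,.075,.02),('collar',.052,.0135,.03,.02),('collar',0,.0135,.03,.02),('collar',-.052,.0135,.03,.02),('knob',.0315,.0165,.06,.026),('knob',-.0315,.0165,.06,.026)):
    c,a=B[b];yy=np.array([np.cos(np.radians(a)),np.sin(np.radians(a))]);xx=np.array([yy[1],-yy[0]])
    q=P[...,:2]-c; X=q@xx;Y=q@yy-y
    m=(H>lo)&(H<hi)&(np.hypot(X,Y)<rad)
    print(b,y,m.sum(),"off",X[m].mean().round(4),Y[m].mean().round(4),"top z",np.percentile(H[m],[50,95]).round(4))
p,d=r.snapshot("side");cv2.imwrite("pics/s9.png",cv2.resize(p[160:270,220:440,::-1],None,fx=3.5,fy=3.5,interpolation=cv2.INTER_CUBIC))
E
```

```text
[0.48565143 0.18929573 0.13659214]
post 0.046 49 off 0.0 0.0001 top z [0.066  0.0697]
post 0 48 off -0.0006 -0.0006 top z [0.0651 0.0705]
post -0.046 45 off -0.0002 0.0 top z [0.0662 0.0705]
collar 0.052 85 off 0.0016 0.0001 top z [0.0186 0.0231]
collar 0 85 off -0.0 0.0007 top z [0.0186 0.023 ]
collar -0.052 86 off 0.0009 0.0001 top z [0.0184 0.0221]
knob 0.0315 191 off -0.0002 0.0008 top z [0.0234 0.0351]
knob -0.0315 188 off 0.0005 0.0008 top z [0.0239 0.0348]
```

View pics/t9.png

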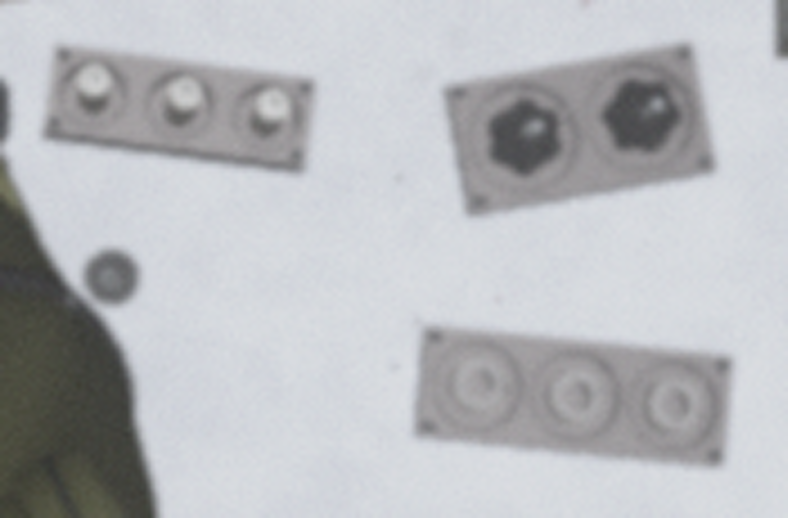

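View pics/s9.png

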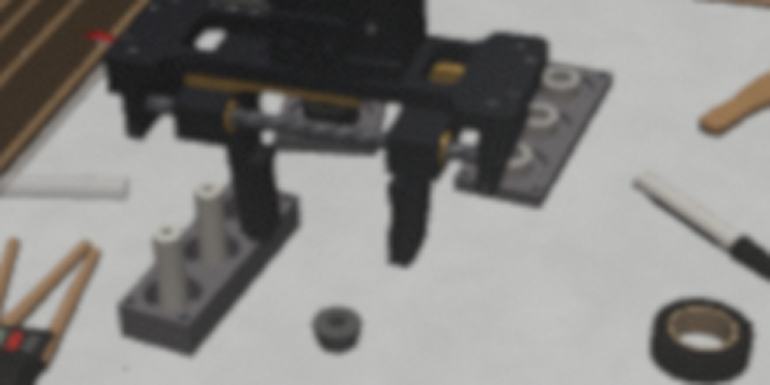

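All the pockets are filled. Each part is within 2 mm of its pocket centre, and its height matches the sample in the same block. The arm is clear, so I'm handing in.

```bash
python3 -c "
from plant import r
print(r.finish_job())"
```

```text
the job is handed in; nothing more can be done
None
```

The job is handed in, at about 34 s on the robot's clock. Both posts, both steel collars and the middle-sized knob (measured 36 x 40 mm) are in the empty pockets of their own blocks. I left the other two knobs and the dark ring where they were.

- **Position:** in the last top-camera check, every placed part was within about 2 mm of its pocket centre.
- **Height:** the placed parts' tops were within 1 mm of the fixed samples in the same blocks.
- **Upright:** I judged this by eye from the pictures and did not measure the tilt.
- **Last side view:** the gripper hid the knob block and the end post, so for those I relied on the top camera.
- **Camera disagreement:** the wrist and top cameras differed by up to about 3 mm on the parts and 6 mm on one pocket rim. I placed by the wrist and arm measurements, and nothing had to be redone.

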